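# Eject a bead from the bead press and trap it in the chute

## Task

The catch tray is off the bead press, so an ejected bead would roll down the open chute and drop off its end. Press the ejector lever down with one finger while the other finger waits low in the chute, so that the brittle bead pops up out of the die, rolls down against that finger and is gently trapped there; do not poke the bead out of the die or pick it up. Finish with the finger still holding the bead in the chute, and leave the other things on the table as they are.

Things in the scene. Friction and masses are not known exactly. Their poses are not given: they have to be found in the camera images.
- press: Inclined hand bead press (fixed): base 215 x 124 mm, 72 mm square steel die block, open chute, ejector lever; its upper jaw is thrown open and stands 40 to 120 mm behind the die, up to 340 mm high. Origin on the table under the die; x points (level) down the chute, y to the ejector lever's side, z up. Die face and chute floor are one plane falling 0.28 rad (16 degrees) towards +x.
- die (a point): Centre of the die's round bore (32 mm wide) in the die face, 85 mm above the table. The bead sits in it, standing 19 mm proud of the face.
- chute_mid (a point): Point on the chute floor's centre line, 94 mm (level) from the die, 58 mm above the table: a good place for the waiting finger. The chute is 40 mm wide inside, with rails 3 mm thick and 9 mm high, and is open above. The bead rolls down it in under a second; a finger 8 to 14 mm above the floor is clear of it and stops the bead, but 20 mm is the highest that is safe.
- chute_end (a point): Middle of the open lower edge of the chute floor, 145 mm from the die along the press's +x, 43 mm above the table. Nothing stops a bead there.
- pad (a point): Top middle of the ejector lever's ribbed steel thumb pad (46 mm along the press's x, 26 mm across), beside the chute: 52 mm from its centre line on the press's +y side, about level with chute_mid along x. Its top is 92 mm above the table with the lever up and 66 mm fully down, then about 10 mm above the chute floor beside it.
- lever (a joint): Ejector lever, a rocker pivoted 35 mm from the die: 0 up at rest, 0.40 rad fully pressed at its stop (pad down about 26 mm). Its spring takes about 2 N on the pad to start and 6 N at the bottom. Its far end lifts the punch under the bead in proportion, 14 mm in all; the bead clears the die and rolls off at about 0.28 rad.
- bead_center (a point): Centre of the bead: a dark grey brittle clay ball, 30 mm in diameter, about 28 g. At the start it sits in the die with its centre 89 mm above the table; in the chute its centre is 15 mm off the floor.
- oil: Oil bottle, 42 mm wide, 130 mm high, beside the press on the side away from the lever; leave it. Origin under its centre.
- tray: The press's catch tray, 120 x 90 x 28 mm sheet aluminium with six beads in it, set aside on the table; leave it. Origin under its centre.
- brush: Brush, 190 mm long, lying on the table on the lever side of the press, bristles down the chute's way; leave it.
- mould: Cream press mould, 140 x 105 x 30 mm block with round hollows; leave it. Origin under its centre.
Not all that is in view belongs to the job. Leave any orange or red look-alike of the part that bears bead_center alone.

How it is judged:
On the way, in this order (a step that is already met when the one before it is completed fails the run):
1. the ejector lever is pressed more than half-way, lifting the bead (value of joint lever above 0.21 rad).
2. the bead has rolled into the chute and is stopped there by a finger (x of bead_center in the frame of press between 0.03 and 0.145 m and y of bead_center in the frame of press between -0.02 and 0.02 m and z of bead_center in the frame of press below 0.105 m and contact force between the fingers and bead above 0.003 N and linear speed of bead below 0.03 m/s), for 0.3 s.
At the end, for the whole second after the job is handed in: The bead lies still in the chute, its centre 30 to 145 mm from the die along the press's x (so clear of the die and not off the chute's end) and within 20 mm of the chute's centre line, resting against a finger that keeps it from rolling on. The lever may be down or let up (x of bead_center in the frame of press between 0.03 and 0.145 m and y of bead_center in the frame of press between -0.02 and 0.02 m and z of bead_center in the frame of press below 0.105 m and contact force between the fingers and bead above 0.003 N and linear speed of bead below 0.015 m/s); the arm keeps its last pose, push and grip.
It fails at once if the bead left the chute (x of bead_center in the frame of press above 0.155 m or x of bead_center in the frame of press below -0.02 m or y of bead_center in the frame of press above 0.03 m or y of bead_center in the frame of press below -0.03 m).
It fails at once if the bead was lifted (z of bead_center in the frame of press above 0.125 m).
It fails at once if the brittle bead was squeezed or struck with more than 8 N (contact force between the fingers and bead above 8 N).
It fails at once if the bead was poked before the ejector had lifted it (contact force between the arm and bead above 0.3 N and x of bead_center in the frame of press below 0.02 m and value of joint lever below 0.24 rad).
It fails at once if another thing on the table was moved by more than 30 mm (distance of any of oil, tray, brush, mould from where it was at the start of the episode above 0.03 m).
It also fails if it takes over 29 s, if anything falls off the work surface, if the arm or the gripper's body presses on something with over 40 N, if the wrist force passes 120 N, or if a joint passes its speed limit or range.

## Robot

A 6-joint arm with a two-finger parallel gripper is mounted at the origin on the work surface. World frame = base frame: x ahead of the robot, y to its left, z up, the work surface at z = 0. Lengths are in m, angles in rad, forces in N, time in s.
With the tool pointing down it reaches from about 0.35 to 0.85 m from the base axis. Payload 8.1 kg.
Tool frame: the origin (TCP) lies on the centre line of the jaws, within the pads' length; the fingertips stand 19 mm ahead of it and the grasp point (between the pads) is the TCP (robot.tips_ahead is the distance from the TCP to the fingertips, in m); y points along the fingers, z is the direction in which the jaws open and shut, and the axes are right-handed (so a half turn about y gives the same grasp; the last joint's range is limited). The gripper opens to 93 mm and grips with 3 to 60 N. Pads are 15 mm wide; open, the fingers measure 128 mm over their backs; the gripper's body (75 mm by 188 mm) begins 65 mm behind the grasp point.
Start: joints at [1.053, 0.13, 1.488, -0, 1.523, -0.085], TCP at [0.252, 0.545, 0.238] pointing down, gripper open.
Joint ranges: [-2.96, 2.96], [-0.89, 2.26], [0.02, 2.5], [-1.34, 4.48], [0, 2.73], [-2.66, 2.66]. Speed limits (rad/s): [2.39, 2.39, 2.79, 3.14, 3.14, 3.14].

## Interface

Orientations are given as a rotation vector (axis times angle).
In Python, from plant import robot, imaging, models gives the robot as it stands.
- The arm moves only by the tool carry_out, never from a script. Its argument "motion" is one flat list of numbers, 7 for each row, row after row: the shift along the tool's x, y, z in m, then the turn, a rotation vector about the tool's x, y, z in degrees, then the opening, from -1 (shut) to 1 (fully open). A call has exactly 5 rows; each row shifts and turns the pose as measured when the row begins, along the tool's axes as they then stand; what a row does not reach is not made up. A row lasts 1/10 s, in which the tool goes at most 50 mm and 8.59 degrees, less where a joint would pass 70% of its speed; a pose out of reach is approached as far as the arm can. A call is refused whole if a number of a shift passes 0.05 or a number of a turn 8.59, either way. A call with a gripper value outside its range is refused whole. The fingers move at their own pace and stop on an object; "squeeze" is the grip in N (left out, the last holds). Time passes only in rows, so rows that do not move let the fingers close, or fill a call up. It gives the time, the measured TCP pose, the force and the opening at its end, in the units of the state.
- robot.read_state(): the state, without advancing time (a new reading comes with each control period).
- imaging.read_camera(name): name is "side" or "top"; returns the picture (480x640x3 uint8, blue, green, red); there is no depth.
- imaging.camera_model(name): a dict with "K" (3x3 intrinsics, pixels), "position" and "orientation" of the camera in the world. Camera axes: x right, y down, z forward; pixel columns grow to the right and rows downward; lengths in m; the calibration is good to about 2 mm. A picture is of the moment at which its call begins. camera_model takes no time and is no camera call.
- robot.close_job(): hands the job in, once; it reports no verdict.
Trained networks look in the newest picture that a camera, given by its name, has taken for a name from the list of things; names that differ only in an ending like _2 or _b are one class to them, and where a whole thing is asked for, a point or a joint stands for the part that bears it (a point fixed in the world has none). Each returns a list of dicts, best first, with "confidence" (0 to 1); they miss things now and then, are a little off and sometimes report something else, mostly with a low value. They report only what shows in the picture. A call takes as long as a camera call. They do not tell look-alikes from the thing itself.
- models.outline_of(camera, thing): "pixels" (480x640 bool, what is visible of it) and "pixel" ([column, row] in pixels, amid what is visible of it).
The state is a dict: "t": time; "q": joint angles; "dq": joint speeds; "joint_torque": joint torques, N m; "tool_pos": TCP position; "orientation": TCP orientation; "force": force on the tool from outside, world axes, zero at the start; "wrist_torque": the same for the moment, N m; "opening": finger opening in m.
Only numpy, scipy, OpenCV 4.12 (cv2) and the standard library are available. Lean on these libraries where they do the work, as an engineer would, in place of code of your own. Each camera call takes 0.05 s, during which the arm holds its last target.

## Working session

There is one attempt and no reset: what is moved stays moved. The work goes in short steps, Python scripts to look and compute and a tool call to move; the robot and the scene stay as the last step left them, time stands still between calls to the robot, and variables do not carry over. Pictures are saved under pics/ and viewed, and the job is handed in when it is done.

Besides the shell and the picture viewer there is one more tool, called by a JSON object that holds its "op" and its "data", one argument or row to a line. carry_out: Moves the arm, as the interface text tells. Its arguments: {"type":"object","properties":{"motion":{"type":"array","items":{"type":"number"}},"squeeze":{"type":"number"}},"required":["motion"]}

```bash
ls; mkdir -p pics; python3 - <<'E'
from plant import robot, imaging, models
import cv2
print(robot.read_state())
for c in ["side","top"]:
    im=imaging.read_camera(c); cv2.imwrite(f"pics/{c}0.png",im); print(c,imaging.camera_model(c))
    for n in ["press","die","pad","bead_center","lever","oil","tray","brush","mould"]:
        try:
            r=models.outline_of(c,n)
            print(n,[(round(d["confidence"],2),d["pixel"],int(d["pixels"].sum())) for d in r])
        except Exception as e: print(n,e)
print(robot.read_state()["t"])
E
```

```text
pics
{'t': 0.0, 'q': array([ 1.05258987e+00,  1.31152817e-01,  1.48927754e+00,  3.26824025e-05,
        1.52298196e+00, -8.53835744e-02]), 'dq': array([ 5.51829019e-04, -9.64200552e-04, -7.80870915e-04,  8.35836924e-04,
       -9.95279322e-04, -8.35232358e-05]), 'joint_torque': array([-7.38884955e-04, -5.59816039e+01, -4.91774225e+01,  7.68667180e-02,
        3.49094742e-02, -1.23936193e-04]), 'tool_pos': array([0.2513583 , 0.54422869, 0.23659335]), 'orientation': array([-1.54574341,  0.33999176, -0.33908722]), 'force': array([-0.57298233,  0.27107523, -0.1476563 ]), 'wrist_torque': array([0.03469514, 0.03643435, 0.01047181]), 'opening': 0.09276714599989128}
side {'K': array([[562.61902942,   0.        , 320.42129394],
       [  0.        , 562.61902942, 234.55467195],
       [  0.        ,   0.        ,   1.        ]]), 'position': array([0.38551843, 0.68357069, 0.74809394]), 'orientation': array([-0.2915136 ,  2.76582978, -1.25279256])}
press [(0.71, [313.3, 303.0], 11048)]
die [(0.83, [317.9, 298.7], 11071)]
pad [(0.9, [338.9, 248.0], 507)]
bead_center [(0.7, [256.0, 403.7], 360),
[... 341 characters left out ...]
1, 172.5], 2454)]
top {'K': array([[507.80186436,   0.        , 317.50318272],
       [  0.        , 507.80186436, 240.96342789],
       [  0.        ,   0.        ,   1.        ]]), 'position': array([ 0.3966377 , -0.06367684,  0.88684795]), 'orientation': array([-2.10207994,  2.16197857, -0.17519163])}
press [(0.59, [236.1, 254.1], 11160)]
die [(0.66, [236.3, 255.5], 11163)]
pad [(0.89, [286.4, 251.6], 855)]
bead_center [(0.82, [141.3, 261.3], 261), (0.66, [134.0, 225.0], 246), (0.51, [267.5, 352.6], 267)]
lever [(0.75, [289.0, 253.0], 752)]
oil [(0.94, [217.0, 325.4], 737)]
tray [(0.89, [494.5, 275.3], 4309)]
brush []
mould [(0.79, [456.4, 153.2], 5038), (0.59, [233.6, 251.3], 11216)]
1.0
```

View pics/side0.png

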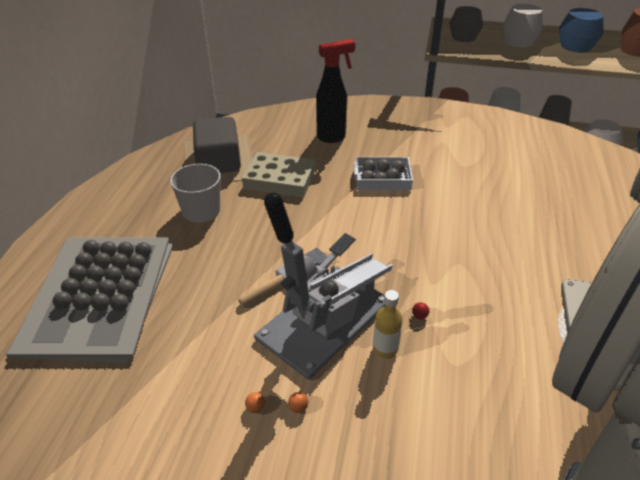

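View pics/top0.png

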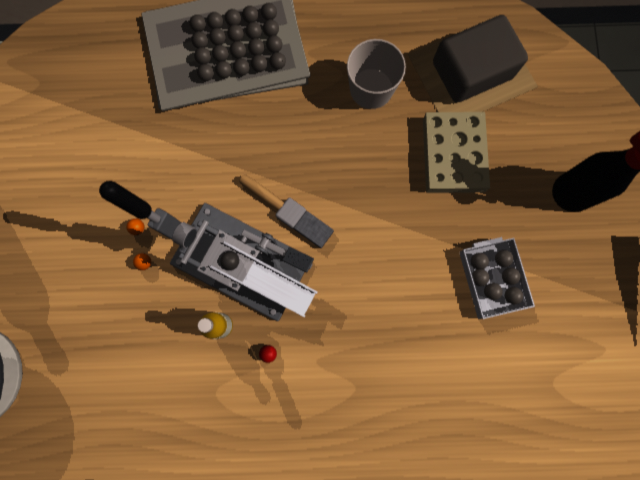

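```bash
python3 - <<'E'
import cv2
a=cv2.imread("pics/top0.png")[170:340,150:350]; cv2.imwrite("pics/topz.png",cv2.resize(a,None,fx=3.5,fy=3.5,interpolation=cv2.INTER_CUBIC))
a=cv2.imread("pics/side0.png")[220:380,240:410]; cv2.imwrite("pics/sidez.png",cv2.resize(a,None,fx=3.7,fy=3.7,interpolation=cv2.INTER_CUBIC))
E
```

```text
(no output)
```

View pics/topz.png

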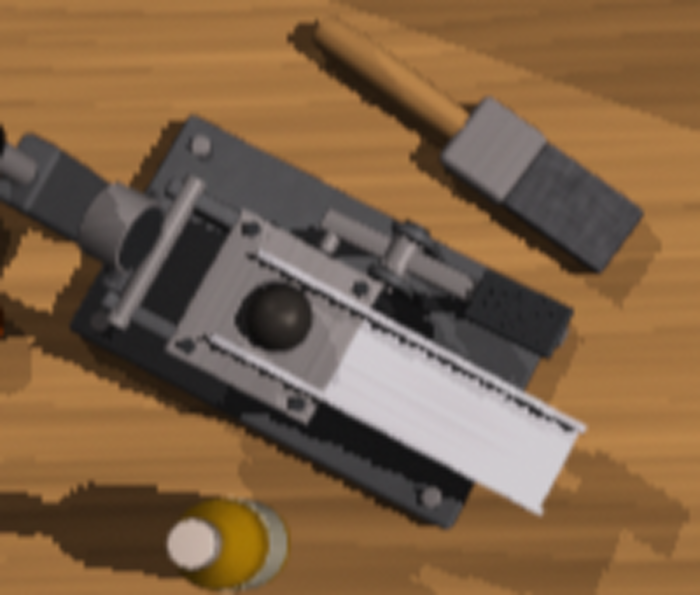

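View pics/sidez.png

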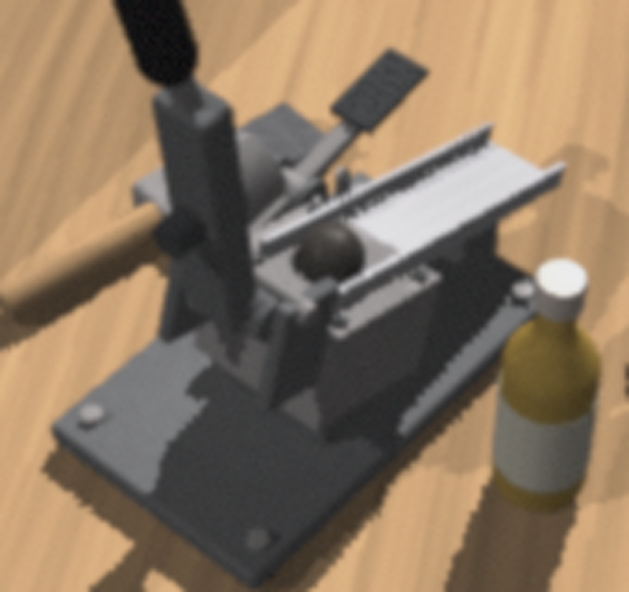

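```bash
cat > h.py <<'E'
import numpy as np
from scipy.spatial.transform import Rotation as R
from scipy.optimize import least_squares
from plant import robot, imaging, models
cams={c:imaging.camera_model(c) for c in ["side","top"]}
def proj(c,P):
    m=cams[c]; p=R.from_rotvec(m["orientation"]).inv().apply(np.atleast_2d(P)-m["position"])
    uv=p@m["K"].T; return uv[:,:2]/uv[:,2:]
def p2w(v,P):
    x,y,a=v; P=np.atleast_2d(P); c,s=np.cos(a),np.sin(a)
    return np.c_[x+c*P[:,0]-s*P[:,1], y+s*P[:,0]+c*P[:,1], P[:,2]]
pts=np.array([[0.001,0,.089],[.094,.052,.092],[.1475,.0215,.0517],[.1475,-.0215,.0517]])
E
python3 - <<'E'
from h import *
ob={"top":np.array([[228.6,260.3],[298,259.1],[316.6,292.9],[305.1,316.6]]),
"side":np.array([[328.6,288.1],[342.7,244.6],[372.4,254.6],[392.2,265.1]])}
for cs in (["top"],["side"],["top","side"]):
  def f(v): return np.concatenate([(proj(c,p2w(v,pts))-ob[c]).ravel() for c in cs])
  best=min((least_squares(f,[.5,.1,a]) for a in np.arange(-3,3.2,.7)),key=lambda r:r.cost)
  print(cs,best.x.round(4),best.fun.reshape(-1,2).round(1).tolist())
E
```

```text
['top'] [0.5053 0.0787 4.1938] [[0.8, -0.1], [-1.5, -0.5], [0.8, 0.5], [-0.1, 0.2]]
['side'] [ 0.5069  0.0772 -2.1018] [[-0.4, 1.1], [-0.9, -0.4], [1.1, -0.9], [0.4, -0.2]]
['top', 'side'] [0.506  0.0782 4.1886] [[1.1, -0.6], [-1.2, -0.6], [1.0, 0.5], [-0.1, 0.1], [0.0, 1.7], [-0.9, 0.1], [1.0, -0.7], [0.4, -0.1]]
```

```bash
cat >> h.py <<'E'
V=np.array([.506,.0782,4.1886-2*np.pi])
def goal(px,py,z,sign):
    p=p2w(V,[[px,py,z]])[0]; a=V[2]
    zt=sign*np.array([-np.sin(a),np.cos(a),0]); yt=np.array([0,0,-1.]); xt=np.cross(yt,zt)
    return p,R.from_matrix(np.c_[xt,yt,zt])
def show(px,py,z,sign):
    s=robot.read_state(); p,Rg=goal(px,py,z,sign); Rc=R.from_rotvec(s["orientation"])
    print("t",round(s["t"],2),"tcp",s["tool_pos"].round(4),"F",s["force"].round(1),"open",round(s["opening"],4),"q",s["q"].round(2))
    print("press frame", (R.from_euler('z',-V[2]).apply(s["tool_pos"]-[V[0],V[1],0])).round(4))
    print("goal",p.round(4),"shift tool axes mm",(Rc.inv().apply(p-s["tool_pos"])*1000).round(1),"turn deg",np.degrees((Rc.inv()*Rg).as_rotvec()).round(2))
E
python3 - <<'E'
from h import *
show(.094,.026,.2,1);show(.094,.026,.2,-1)
print(R.from_rotvec(robot.read_state()["orientation"]).as_matrix().round(3))
def tri(a,b):
    return least_squares(lambda P:np.r_[(proj("top",P)-a).ravel(),(proj("side",P)-b).ravel()],[.5,.1,.2]).x
print("handle tip",tri([108,190],[272,200])," oil cap",tri([205,325],[391.5,296]))
E
```

```text
t 1.0 tcp [0.2516 0.5447 0.2376] F [-0.2 -0.9 -0.4] open 0.0929 q [ 1.05  0.13  1.49  0.    1.52 -0.09]
press frame [-0.2767 -0.4536  0.2376]
goal [ 0.4815 -0.0162  0.2   ] shift tool axes mm [ 443.9   37.6 -412.8] turn deg [ 0.   95.21 -0.  ]
t 1.0 tcp [0.2516 0.5447 0.2376] F [-0.2 -0.9 -0.4] open 0.0929 q [ 1.05  0.13  1.49  0.    1.52 -0.09]
press frame [-0.2767 -0.4536  0.2376]
goal [ 0.4815 -0.0162  0.2   ] shift tool axes mm [ 443.9   37.6 -412.8] turn deg [ -0.   -84.79  -0.  ]
[[ 0.908 -0.     0.419]
 [-0.419  0.     0.908]
 [-0.    -1.     0.   ]]
handle tip [0.55620684 0.17176234 0.33317494]  oil cap [0.40425834 0.10672867 0.12853038]
```

```bash
cat >> h.py <<'E'
def plan(target,step=.042,turn=8.0,n=5,g=1.0,sign=1):
    """rows towards world target point with the goal orientation"""
    s=robot.read_state(); p=s["tool_pos"].copy(); Rc=R.from_rotvec(s["orientation"]); _,Rg=goal(0,0,0,sign); out=[]
    for i in range(n):
        d=np.array(target)-p; L=np.linalg.norm(d); d=d*min(1,step/max(L,1e-9))
        rv=np.degrees((Rc.inv()*Rg).as_rotvec()); a=np.linalg.norm(rv); rv=rv*min(1,turn/max(a,1e-9))
        t=Rc.inv().apply(d); out+=list(t.round(3))+list(rv.round(1))+[g]
        p=p+d; Rc=Rc*R.from_rotvec(np.radians(rv))
    print("t",round(s["t"],2),s["tool_pos"].round(3),"left",round(L,3),"turn left",rv.round(1)); print([float(x)+0 for x in out])
E
python3 -c "
from h import *
plan([.36,.16,.24])"
```

```text
t 1.0 [0.252 0.545 0.238] left 0.232 turn left [ 0.  8. -0.]
[0.027, 0.0, -0.032, 0.0, 8.0, 0.0, 1.0, 0.031, 0.0, -0.028, 0.0, 8.0, 0.0, 1.0, 0.035, 0.0, -0.023, 0.0, 8.0, 0.0, 1.0, 0.038, 0.0, -0.018, 0.0, 8.0, 0.0, 1.0, 0.04, 0.0, -0.013, 0.0, 8.0, 0.0, 1.0]
```

{"op": "carry_out", "data": {
  "motion": [0.027,0,-0.032,0,8,0,-0.26,0.031,0,-0.028,0,8,0,-0.26,0.035,0,-0.023,0,8,0,-0.26,0.038,0,-0.018,0,8,0,-0.26,0.04,0,-0.013,0,8,0,-0.26]
}}

```text
t: 1.5
tool_pos: [0.3057, 0.3397, 0.2354]
orientation: [-1.382, 0.893, -0.892]
force: [0.5, -0.5, 0.6]
opening: 0.0576
```

```bash
python3 -c "
from h import *
plan([.36,.16,.24]);show(.094,.026,.2,1)"
```

```text
t 1.5 [0.306 0.34  0.235] left 0.02 turn left [0. 8. 0.]
[0.042, -0.001, -0.005, 0.0, 8.0, 0.0, 1.0, 0.042, -0.001, 0.0, 0.0, 8.0, 0.0, 1.0, 0.042, -0.001, 0.006, 0.0, 8.0, 0.0, 1.0, 0.04, -0.001, 0.012, 0.0, 8.0, 0.0, 1.0, 0.018, 0.0, 0.008, 0.0, 8.0, 0.0, 1.0]
t 1.5 tcp [0.3057 0.3397 0.2354] F [ 0.5 -0.5  0.6] open 0.0576 q [ 0.73 -0.26  1.87  0.    1.54  0.3 ]
press frame [-0.1263 -0.3042  0.2354]
goal [ 0.4815 -0.0162  0.2   ] shift tool axes mm [396.6  35.5  14.2] turn deg [ 0.08 54.25  0.07]
```

{"op": "carry_out", "data": {
  "motion": [0.042,-0.001,-0.005,0,8,0,-0.26,0.042,-0.001,0,0,8,0,-0.26,0.042,-0.001,0.006,0,8,0,-0.26,0.04,0,0.012,0,8,0,-0.26,0.018,0,0.008,0,8,0,-0.26]
}}

```text
t: 2.0
tool_pos: [0.359, 0.1501, 0.2396]
orientation: [-1.047, 1.428, -1.432]
force: [-0.5, 0.2, 0.3]
opening: 0.0342
```

```bash
python3 -c "
from h import *
plan([.4815,-.016,.20]);show(.094,.026,.2,1)"
```

```text
t 2.0 [0.359 0.15  0.24 ] left 0.042 turn left [ 0.  0. -0.]
[0.024, 0.008, 0.033, -0.1, 8.0, 0.0, 1.0, 0.019, 0.008, 0.036, -0.1, 4.5, 0.0, 1.0, 0.017, 0.008, 0.038, 0.0, 0.0, 0.0, 1.0, 0.017, 0.008, 0.038, 0.0, 0.0, 0.0, 1.0, 0.017, 0.008, 0.038, 0.0, 0.0, 0.0, 1.0]
t 2.0 tcp [0.359  0.1501 0.2396] F [-0.5  0.2  0.3] open 0.0342 q [ 0.27 -0.48  2.02 -0.    1.59  0.57]
press frame [ 0.0113 -0.1632  0.2396]
goal [ 0.4815 -0.0162  0.2   ] shift tool axes mm [121.8  40.  166.7] turn deg [-0.17 12.53 -0.04]
```

{"op": "carry_out", "data": {
  "motion": [0.026,0.008,0.032,0,8,0,-0.26,0.019,0.008,0.036,0,4.5,0,-0.26,0.017,0.008,0.038,0,0,0,-0.26,0.017,0.008,0.038,0,0,0,-0.26,0.017,0.008,0.038,0,0,0,-0.26]
}}

```text
t: 2.5
tool_pos: [0.4819, -0.0258, 0.2028]
orientation: [-0.893, 1.585, -1.595]
force: [1.6, 1.2, -0.1]
opening: 0.0345
```

```bash
python3 -c "
from h import *
import cv2
show(.094,.026,.15,1)
for c in ['side','top']: cv2.imwrite(f'pics/{c}1.png',imaging.read_camera(c))
a=cv2.imread('pics/top1.png')[170:340,150:350]; cv2.imwrite('pics/topz1.png',cv2.resize(a,None,fx=3.5,fy=3.5,interpolation=cv2.INTER_CUBIC))
a=cv2.imread('pics/side1.png')[180:340,250:420]; cv2.imwrite('pics/sidez1.png',cv2.resize(a,None,fx=3.5,fy=3.5,interpolation=cv2.INTER_CUBIC))
"
```

```text
t 2.5 tcp [ 0.4819 -0.0258  0.2028] F [ 1.6  1.2 -0.1] open 0.0345 q [-0.16 -0.19  1.86  0.    1.45  0.38]
press frame [0.1021 0.0312 0.2028]
goal [ 0.4815 -0.0162  0.15  ] shift tool axes mm [-7.7 52.8 -5.8] turn deg [-0.58 -0.79 -0.42]
```

View pics/topz1.png

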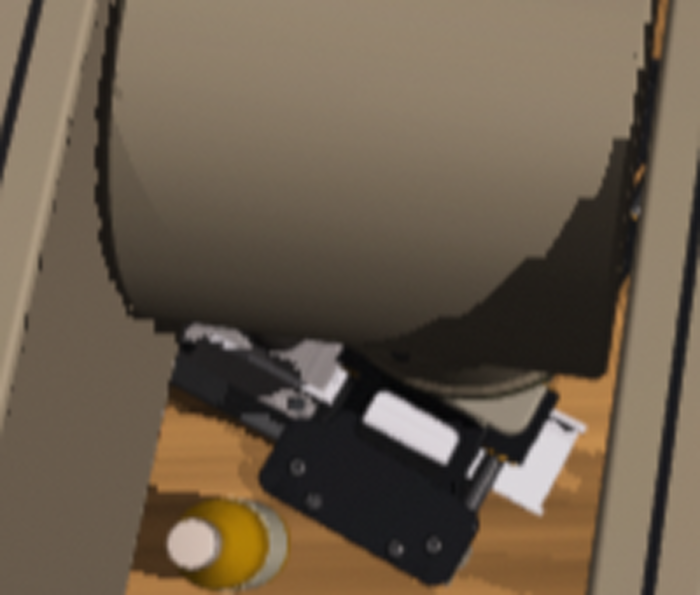

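View pics/sidez1.png

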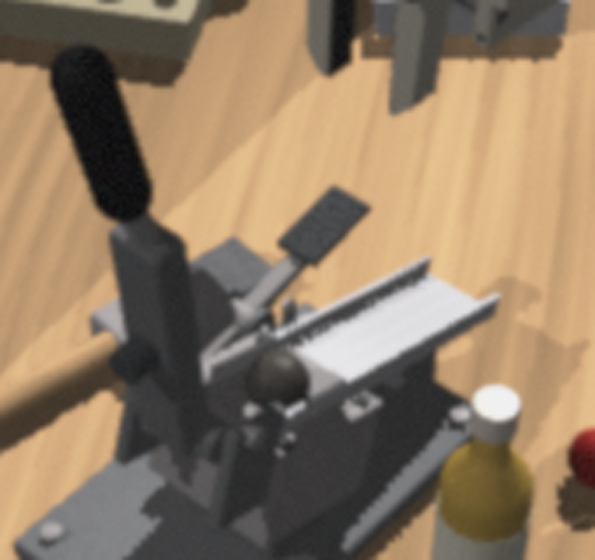

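{"op": "carry_out", "data": {
  "motion": [-0.004,0.012,-0.003,-0.3,-0.4,-0.2,-0.26,-0.004,0.015,-0.003,-0.2,-0.3,-0.2,-0.26,0,0.012,0,0,0,0,-0.26,0,0.012,0,0,0,0,-0.26,0,0.003,0,0,0,0,-0.26]
}}

```text
t: 3.1
tool_pos: [0.4795, -0.0147, 0.1423]
orientation: [-0.916, 1.587, -1.585]
force: [1.0, -1.0, -0.2]
opening: 0.0343
```

```bash
python3 -c "
from h import *
import cv2
show(.094,.026,.115,1)
im=imaging.read_camera('side')
T=[('padfinger tip',[.094,.052]),('chute finger tip',[.094,0])]
s=robot.read_state()
Rc=R.from_rotvec(s['orientation'])
for dx in (-.0075,.0075):
  for zz in (-.017-.0175,-.017,.017,.017+.0175):
    P=s['tool_pos']+Rc.apply([dx,.019,zz]); u=proj('side',P)[0]; cv2.circle(im,(int(round(u[0])),int(round(u[1]))),1,(0,255,0),-1)
a=im[180:340,250:420]; cv2.imwrite('pics/sidez2.png',cv2.resize(a,None,fx=4,fy=3.7,interpolation=cv2.INTER_CUBIC))
"
```

```text
t 3.1 tcp [ 0.4795 -0.0147  0.1423] F [ 1.  -1.  -0.2] open 0.0343 q [-0.14 -0.13  1.92 -0.    1.35  0.39]
press frame [0.0937 0.0235 0.1423]
goal [ 0.4815 -0.0162  0.115 ] shift tool axes mm [ 0.2 27.3  2.5] turn deg [ 0.15 -0.13  0.12]
```

View pics/sidez2.png

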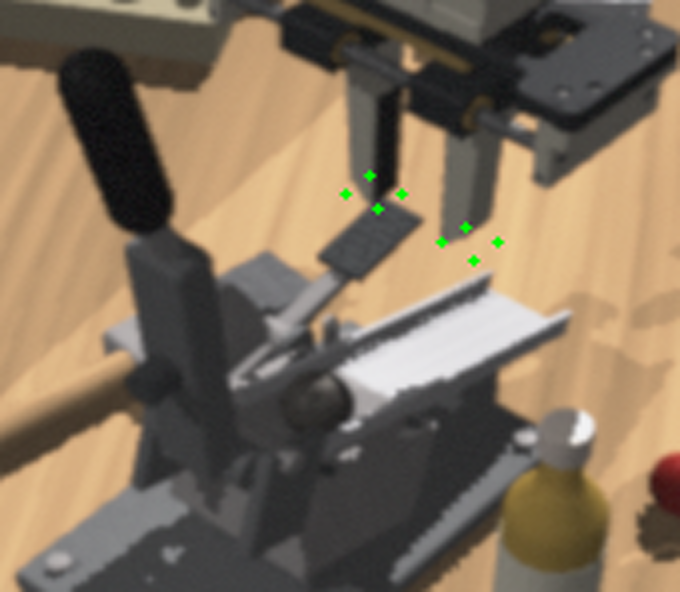

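{"op": "carry_out", "data": {
  "motion": [0,0.008,0.001,0,0,0,-0.26,0,0.008,0.001,0,0,0,-0.26,0,0.006,0.001,0,0,0,-0.26,0,0.002,0,0,0,0,-0.26,0,0,0,0,0,0,-0.26]
}}

```text
t: 3.65
tool_pos: [0.483, -0.0161, 0.1174]
orientation: [-0.915, 1.585, -1.585]
force: [0.3, 0.4, 0.2]
opening: 0.0345
```

```bash
cat > look.py <<'E'
import sys
from h import *
import cv2
show(.094,.026,.087,1)
im=imaging.read_camera('side')
a=im[180:340,250:420]; cv2.imwrite(f'pics/{sys.argv[1]}.png',cv2.resize(a,None,fx=4,fy=3.7,interpolation=cv2.INTER_CUBIC))
show(.094,.026,.087,1)
E
python3 look.py s3
```

```text
t 3.65 tcp [ 0.483  -0.0161  0.1174] F [0.3 0.4 0.2] open 0.0345 q [-0.14 -0.09  1.94 -0.    1.3   0.39]
press frame [0.0932 0.0273 0.1174]
goal [ 0.4815 -0.0162  0.087 ] shift tool axes mm [ 0.8 30.4 -1.2] turn deg [ 0.03 -0.09  0.08]
t 3.7 tcp [ 0.483  -0.0162  0.1176] F [ 0.2  0.6 -0.2] open 0.0343 q [-0.14 -0.09  1.94 -0.    1.3   0.39]
press frame [0.0932 0.0273 0.1176]
goal [ 0.4815 -0.0162  0.087 ] shift tool axes mm [ 0.8 30.6 -1.3] turn deg [ 0.02 -0.09  0.07]
```

View pics/s3.png

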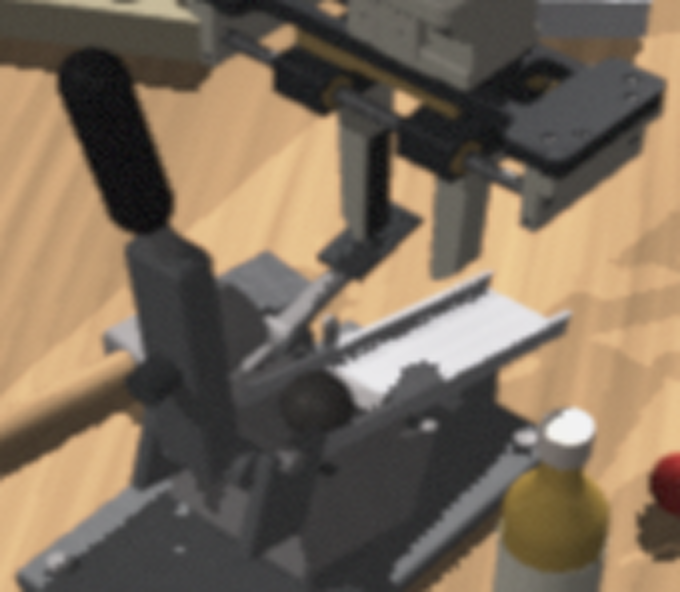

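{"op": "carry_out", "data": {
  "motion": [0,0.004,-0.001,0,0,0,-0.26,0,0.004,0,0,0,0,-0.26,0,0.004,0,0,0,0,-0.26,0,0.004,0,0,0,0,-0.26,0,0.004,0,0,0,0,-0.26]
}}

```text
t: 4.2
tool_pos: [0.4834, -0.0166, 0.0983]
orientation: [-0.912, 1.582, -1.588]
force: [-2.3, -1.5, 4.7]
opening: 0.0347
```

```bash
python3 look.py s4
```

```text
t 4.2 tcp [ 0.4834 -0.0166  0.0983] F [-2.3 -1.5  4.7] open 0.0347 q [-0.14 -0.07  1.96 -0.    1.25  0.39]
press frame [0.0934 0.0278 0.0983]
goal [ 0.4815 -0.0162  0.087 ] shift tool axes mm [ 0.6 11.3 -1.9] turn deg [-0.18 -0.12  0.07]
t 4.25 tcp [ 0.4832 -0.0166  0.0977] F [ 0.5 -1.8  4.1] open 0.0344 q [-0.14 -0.07  1.96 -0.    1.25  0.39]
press frame [0.0935 0.0277 0.0977]
goal [ 0.4815 -0.0162  0.087 ] shift tool axes mm [ 0.5 10.7 -1.7] turn deg [-0.16 -0.11  0.08]
```

View pics/s4.png

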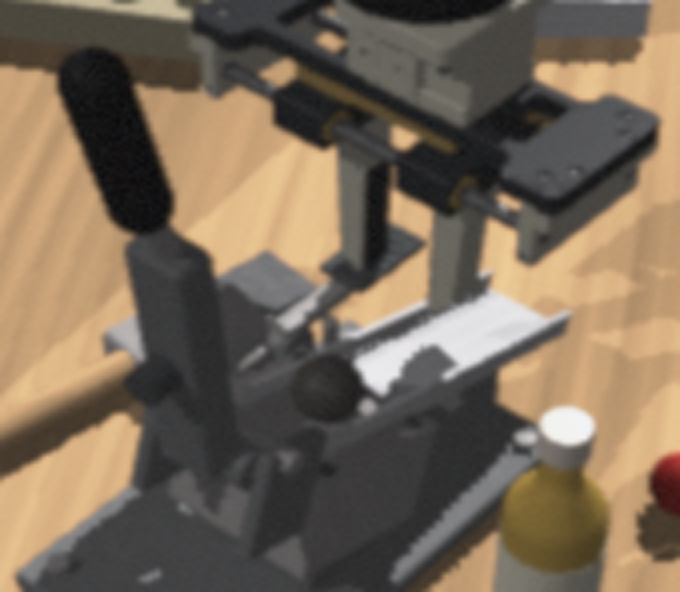

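```bash
python3 -c "
from h import *
for P in ([.0935,.0017,.0787],[.0935,.0017,.0837],[.0935,-.007,.0787],[.0935,.0105,.0787],[.086,.0017,.0787],[.094,.0215,.067],[.094,-.0215,.067]):
  u=proj('side',p2w(V,P))[0]; print(P,((u-[250,180])*[4,3.7]).round(0))
"
```

```text
[0.0935, 0.0017, 0.0787] [455. 310.]
[0.0935, 0.0017, 0.0837] [456. 302.]
[0.0935, -0.007, 0.0787] [471. 319.]
[0.0935, 0.0105, 0.0787] [439. 301.]
[0.086, 0.0017, 0.0787] [444. 319.]
[0.094, 0.0215, 0.067] [419. 308.]
[0.094, -0.0215, 0.067] [498. 352.]
```

{"op": "carry_out", "data": {
  "motion": [0,0.004,-0.001,0,0,0,-0.26,0,0.004,-0.001,0,0,0,-0.26,0,0.002,0,0,0,0,-0.26,0,0,0,0,0,0,-0.26,0,0,0,0,0,0,-0.26]
}}

```text
t: 4.75
tool_pos: [0.4832, -0.017, 0.0891]
orientation: [-0.91, 1.578, -1.591]
force: [-2.8, -0.7, 5.9]
opening: 0.0342
```

```bash
python3 look.py s5
```

```text
t 4.75 tcp [ 0.4832 -0.017   0.0891] F [-2.8 -0.7  5.9] open 0.0342 q [-0.14 -0.07  1.97 -0.    1.23  0.39]
press frame [0.0939 0.0279 0.0891]
goal [ 0.4815 -0.0162  0.087 ] shift tool axes mm [ 0.1  2.  -1.9] turn deg [-0.41 -0.15  0.09]
t 4.8 tcp [ 0.4832 -0.017   0.0891] F [-2.9  0.1  6. ] open 0.0344 q [-0.14 -0.07  1.97 -0.    1.23  0.39]
press frame [0.0938 0.0279 0.0891]
goal [ 0.4815 -0.0162  0.087 ] shift tool axes mm [ 0.2  2.1 -1.9] turn deg [-0.41 -0.15  0.09]
```

View pics/s5.png

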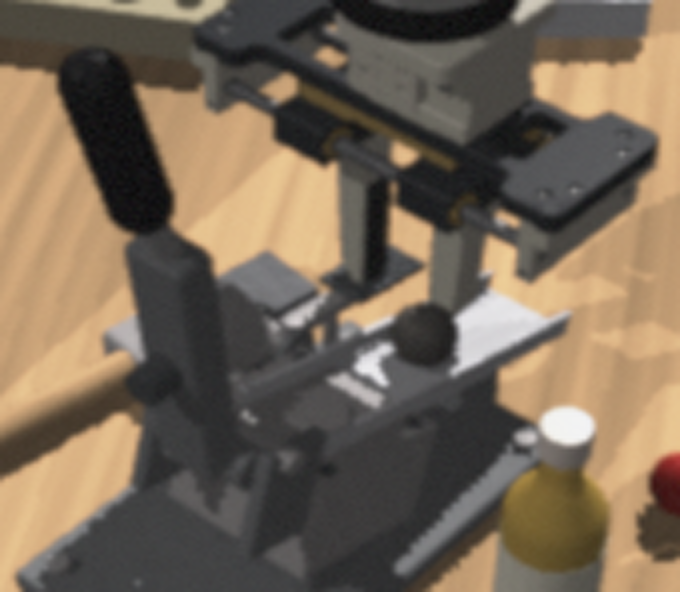

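```bash
python3 look.py s6; python3 - <<'E'
from h import *
im=imaging.read_camera('side')
r=models.outline_of('side','bead_center'); print([(round(d["confidence"],2),d["pixel"]) for d in r])
for P in ([.07,0,.065+.0144],[.07,-.005,.0794],[.07,.005,.0794],[.08,0,.0765]):
  u=proj('side',p2w(V,P))[0]; print(P,u.round(1),((u-[250,180])*[4,3.7]).round(0))
E
```

```text
t 4.8 tcp [ 0.4832 -0.017   0.0891] F [-2.9  0.1  6. ] open 0.0344 q [-0.14 -0.07  1.97 -0.    1.23  0.39]
press frame [0.0938 0.0279 0.0891]
goal [ 0.4815 -0.0162  0.087 ] shift tool axes mm [ 0.2  2.1 -1.9] turn deg [-0.41 -0.15  0.09]
t 4.85 tcp [ 0.4832 -0.017   0.0891] F [-2.8 -0.6  5.5] open 0.0347 q [-0.14 -0.07  1.97 -0.    1.23  0.39]
press frame [0.0939 0.0279 0.0891]
goal [ 0.4815 -0.0162  0.087 ] shift tool axes mm [ 0.2  2.1 -1.9] turn deg [-0.41 -0.15  0.09]
[(0.77, [359.4, 269.2]), (0.71, [254.9, 400.0]), (0.68, [298.7, 403.1]), (0.54, [420.2, 311.9])]
[0.07, 0, 0.0794] [355.9 271.3] [423. 338.]
[0.07, -0.005, 0.0794] [358.2 272.7] [433. 343.]
[0.07, 0.005, 0.0794] [353.6 269.9] [414. 333.]
[0.08, 0, 0.0765] [359.6 269.4] [438. 331.]
```

View pics/s6.png

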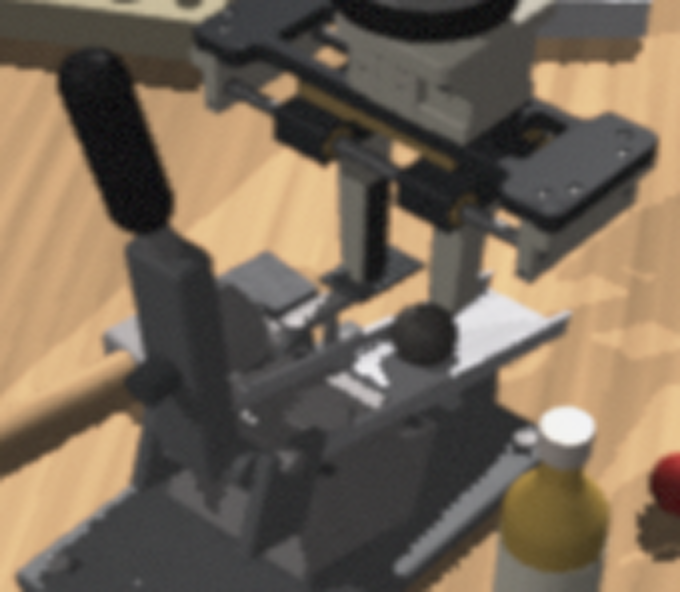

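{"op": "carry_out", "data": {
  "motion": [0,0,0,0,0,0,-0.26,0,0,0,0,0,0,-0.26,0,0,0,0,0,0,-0.26,0,0,0,0,0,0,-0.26,0,0,0,0,0,0,-0.26]
}}

```text
t: 5.45
tool_pos: [0.4832, -0.017, 0.0903]
orientation: [-0.91, 1.579, -1.591]
force: [-2.7, -1.7, 5.2]
opening: 0.0337
```

```bash
python3 look.py s7; python3 - <<'E'
from h import *
im=imaging.read_camera('side')
r=models.outline_of('side','bead_center'); print([(round(d["confidence"],2),d["pixel"]) for d in r])
import cv2
im=cv2.imread('pics/s7.png'); print(abs(im.astype(int)-cv2.imread('pics/s6.png'))[300:370,390:460].mean())
E
```

```text
t 5.45 tcp [ 0.4832 -0.017   0.0903] F [-2.7 -1.7  5.2] open 0.0337 q [-0.14 -0.07  1.97 -0.    1.23  0.39]
press frame [0.0938 0.0279 0.0903]
goal [ 0.4815 -0.0162  0.087 ] shift tool axes mm [ 0.2  3.2 -1.9] turn deg [-0.4  -0.15  0.1 ]
t 5.5 tcp [ 0.4833 -0.017   0.0903] F [-3.3 -1.   5.3] open 0.0341 q [-0.14 -0.07  1.97 -0.    1.23  0.39]
press frame [0.0938 0.0279 0.0903]
goal [ 0.4815 -0.0162  0.087 ] shift tool axes mm [ 0.2  3.3 -1.9] turn deg [-0.4  -0.15  0.1 ]
[(0.86, [296.6, 402.0]), (0.65, [257.8, 403.9]), (0.49, [420.0, 309.6]), (0.47, [358.0, 269.4])]
1.9754421768707482
```

View pics/s7.png

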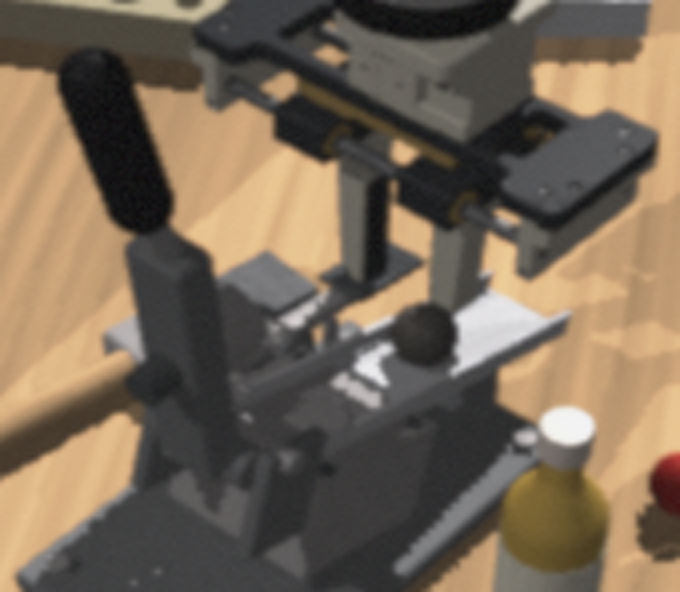

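```bash
python3 - <<'E'
from h import *
print(robot.close_job()); s=robot.read_state(); print(s["t"],s["tool_pos"],s["force"])
E
```

```text
the job is handed in; nothing more can be done
None
the job is handed in; nothing more can be done
```

I pressed the ejector lever with one finger, and the bead popped out of the die and rolled down against the other finger in the chute. It was still held there when I handed the job in at about t = 5.5 s of the 29 s allowed. `close_job()` reports no verdict, so what follows is from my own checks.

**Bead:** In four side-camera pictures between t = 4.75 and 5.5 s it did not move. It sat about 71 mm down the chute and within about 2 mm of the centre line, which is where it should rest against a finger 94 mm from the die. There is no direct reading of the contact force between finger and bead, so I inferred contact from that position and from the bead staying still on the slope.

**Lever:** The pad pushed back with about 5 to 6 N, which fits a lever close to fully down. The finger in the chute stood roughly 13 mm above the floor, inside the 8 to 14 mm band.

**Small disagreements:**
- The 2 mm sideways correction I commanded did not take effect, so the finger stayed about 2 mm towards the lever side of centre.
- The tool crept up about 1 mm during the hold.
- In the pictures the fingertips looked up to 5 mm higher than the calibration predicted.

The side pictures showed no sign that the arm touched the oil bottle. I did not measure the tray, brush or mould again after the move.

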